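# Clamp the short turned handle in the bench vise

### The arm

A 6-joint arm with a two-finger parallel gripper is mounted at the origin on the work surface; the furniture and walls round the work are solid. World frame = base frame: x ahead of the robot, y to its left, z up, the work surface at z = 0. Lengths are in mm, angles in degrees, forces in N, time in s.
With the tool pointing down it reaches from about 300 to 850 mm from the base axis. Payload 4.2 kg.
Tool frame: the origin (TCP) lies at the very end of the fingers, on their centre line; the grasp point (between the pads) lies 19 mm behind it (env.grip_depth is the distance from the TCP to the grasp point, in mm); z points along the fingers, y is the line along which they close (so a half turn about z gives the same grasp; the last joint's range is limited). The gripper opens to 91 mm and grips with 3 to 60 N. Pads are 32 mm wide; open, the fingers measure 118 mm over their backs; the gripper's body (76 mm by 178 mm) begins 60 mm behind the grasp point.
Start: joints at [-73.224, 18.312, 89.639, -0, 72.044, -1.146], TCP at [176.945, -547.114, 213.976] pointing down, gripper open.
Joint ranges: [-177.97, 177.97], [-48.28, 115.42], [12.27, 149.76], [-77.06, 257.06], [2.81, 150.46], [-146.56, 146.56]. Speed limits (degrees/s): [147.25, 147.25, 180, 180, 180, 180].

### API

Orientations are given as [roll, pitch, yaw] about the fixed x, y, z axes, in that order (R = Rz(yaw) Ry(pitch) Rx(roll)).
In Python, from workcell import env, cams gives the robot as it stands.
- The arm moves only by the tool apply_moves, never from a script. Its argument "deltas" is a list of rows, each a list of 5 numbers: the shift along the tool's x, y, z in m, then the turn about the tool's z in rad, then the opening, from -1 (shut) to 1 (fully open), so that 0 is half open. In form: [[tx, ty, tz, roll, gripper], ...]. A call has 1 to 5 rows; each row is the pose to reach, as a shift and turn from the pose commanded when the call began, along the tool's axes at that moment; what a row does not reach only later rows make up. A row lasts 1/10 s, in which the tool goes at most 50 mm and 8.59 degrees, less where a joint would pass 70% of its speed; a pose out of reach is approached as far as the arm can. A call with a gripper value outside its range is refused whole. The fingers move at their own pace and stop on an object; "grip_force" is the grip in N (left out, the last holds). Time passes only in rows, so rows that repeat a pose let the fingers close. It gives the time, the measured TCP pose, the force, the opening and the grip force at its end, in the units of the state.
- env.state(): the state, without advancing time (a new reading comes with each control period).
- cams.grab_frame(name): name is "scene" or "top"; returns the picture (400x640x3 uint8, blue, green, red); there is no depth.
- cams.get_calibration(name): a dict with "mtx" (3x3 intrinsics, pixels), "eye" and "attitude" of the camera in the world. Camera axes: x right, y down, z forward; pixel columns grow to the right and rows downward; lengths in mm; the calibration is good to about 2 mm. A picture is of the moment at which its call begins. get_calibration takes no time and is no camera call.
- env.job_done(): hands the job in; it is judged then, once.
The state is a dict: "time_s": time; "qpos": joint angles; "qvel": joint speeds; "effort": joint torques, N m; "ee_pos": TCP position; "ee_rot": TCP orientation; "force": force on the tool from outside, world axes, zero at the start; "torque": the same for the moment, N m; "gripper_width": finger opening in mm; "gripper_force": force on a finger pad.
Only numpy, scipy, OpenCV 4.12 (cv2) and the standard library are available. Lean on these libraries where they do the work, as an engineer would, in place of code of your own. Each camera call takes 0.05 s, during which the arm holds its last target. There are 200 camera calls.

### The job

Stand the shorter of the two turned wooden tool handles upright on the bed of the bench vise, about the middle of the open jaws, and let go of it. Then turn the crank clockwise until the sliding jaw has clamped the handle firmly against the fixed jaw, and let go; work the jaw only by its crank, never by pushing the jaw itself.

Things in the scene. Friction and masses are not known exactly. Their poses are not given: they have to be found in the camera images.
- short_handle: the shorter, thicker of two loose turned dark-wood tool handles that stand on the bench to the left of the vise: round, 46 mm in diameter at its thickest, 135 mm tall, about 0.18 kg; origin at the centre of its underside, z up along its length. The other handle, not to be used, is 36 mm thick and 175 mm tall.
- vise: low grey bench vise, fixed, 270 x 100 mm, turned differently each time. Origin on the bench top; y = line of jaw travel, pointing roughly back to the robot; z up. Flat bed 20 mm up. Fixed jaw at the +y end: face at y = +65 mm, 90 mm wide in x, top 65 mm up. Upright crank shaft at the far end, x = 0, y = -118 mm, on a housing 60 mm high; crank arm 66 to 84 mm up.
- vise_jaw: the sliding jaw, 90 mm wide, top 65 mm up; origin in the plane of its face, under its middle, at bench height; axes as the vise's, the face looks to +y. Fully open the face is at y = -13 mm of the vise (78 mm between faces); it starts up to 6 mm nearer. Closes 12 mm per radian of crank, clockwise seen from above, at most 38 mm.
- vise_knob (a point): middle of the crank's upright round wooden grip, which spins on its pin: 23 mm thick, 80 to 128 mm above the bench (this point 106), 60 mm from the crank shaft. Jaw fully open: crank points along the vise's +x; it swings clockwise from there over the -y end. Turns with about 3 N (up to 10 N if led off its circle), stays where left; once work and both jaws meet, press on with 10 to 20 N.
Mind the look-alikes: they are no part of the job. Leave any blue or pink look-alike of the short_handle alone.

How it is judged:
By the outcome, as a careful person would: the job done as asked, in the order asked, and still so for the second after the job is handed in, with the robot touching nothing.
It also fails if it takes over 51 s, if anything falls off the work surface, if the arm or the gripper's body presses on something with over 40 N, if the wrist force passes 120 N, or if a joint passes its speed limit or range.

## Working session

There is one attempt and no reset: what is moved stays moved. The work goes in short steps, Python scripts to look and compute and a tool call to move; the robot and the scene stay as the last step left them, time stands still between calls to the robot, and variables do not carry over. Pictures are saved under pics/ and viewed, at most 10 in all, crops included, and the job is handed in when it is done.

Besides the shell and the picture viewer there is one more tool, called after "Request:" as name(argument=value, ...) on one line, values as JSON. apply_moves: Moves the arm, as the interface text tells. Its arguments: {"type":"object","properties":{"deltas":{"type":"array"},"grip_force":{"type":"number"}},"required":["deltas"]}

```bash
mkdir -p pics
python3 - <<'E'
from workcell import env,cams
import cv2
for n in("scene","top"):
    cv2.imwrite(f"pics/{n}0.png",cams.grab_frame(n)); print(n,cams.get_calibration(n))
print(env.state())
E
```

```text
scene {'mtx': array([[369.89574467,   0.        , 317.63983148],
       [  0.        , 369.89574467, 200.23288087],
       [  0.        ,   0.        ,   1.        ]]), 'eye': array([ 288.51486982, -472.71774489,  744.64188942]), 'attitude': array([-140.64593245,   -0.19613894,  -14.55104631])}
top {'mtx': array([[407.22666585,   0.        , 316.56836135],
       [  0.        , 407.22666585, 196.86963481],
       [  0.        ,   0.        ,   1.        ]]), 'eye': array([ 331.73690452,   33.95570776, 1039.64901997]), 'attitude': array([-173.85927847,   -1.80345735,  -89.65495737])}
{'time_s': 0.1, 'qpos': array([-7.32240457e+01,  1.83487688e+01,  8.96999361e+01,  1.68911022e-04,
        7.20431076e+01, -1.14442588e+00]), 'qvel': array([ 0.04039724, -0.17683709, -0.16829256, -0.02024321, -0.00020307,
       -0.05497263]), 'effort': array([ 9.01786971e-04, -4.13331985e+01, -2.32509702e+01,  7.29536475e-02,
        4.22155182e-02, -6.79448476e-05]), 'ee_pos': array([ 176.81045474, -546.66729817,  213.19289743]), 'ee_rot': array([-1.79908209e+02, -1.99430544e-03,  1.79203264e+01]), 'force': array([1.24689207, 0.01682132, 0.49130626]), 'torque': array([ 0.03504244, -0.04571321,  0.0675901 ]), 'gripper_force': 0.0, 'gripper_width': 91.2666663744431}
```

View pics/scene0.png

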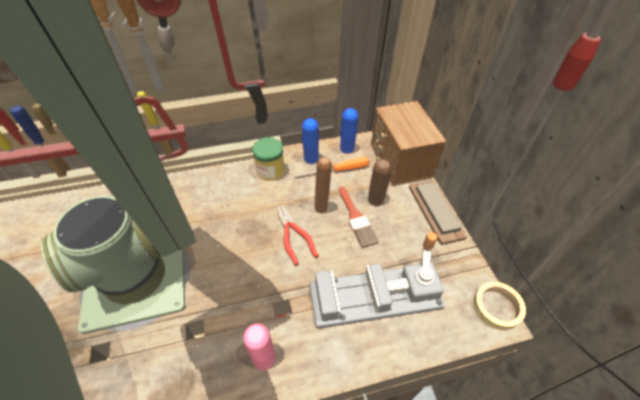

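View pics/top0.png

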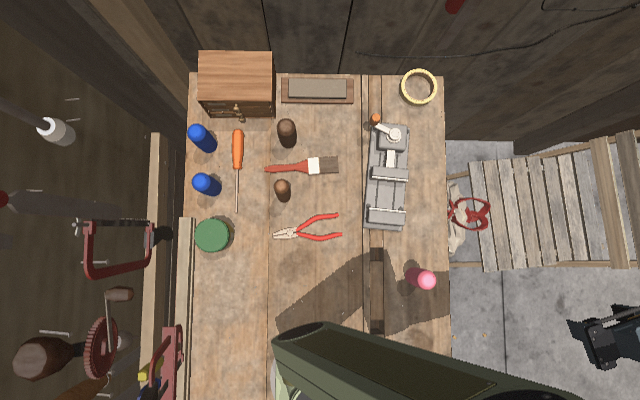

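The candidates for short_handle are:
- **Brown, scene (379,183) / top (287,130):** thicker and shorter.
- **Brown, scene (323,185) / top (282,189):** thin and tall.
- **Blue:** scene (311,140) and (349,130).
- **Pink:** scene (260,345).

I choose the first brown one. The vise in the top view runs from (382,225), the fixed jaw end, to (393,130), the crank end, with its knob at (376,118).

```bash
cat > h.py <<'E'
import numpy as np,cv2
from scipy.spatial.transform import Rotation as R
from workcell import env,cams
def cal(n):
    c=cams.get_calibration(n); return c["mtx"],np.array(c["eye"]),R.from_euler("xyz",c["attitude"],degrees=True).as_matrix()
def cast(n,uv,z):
    K,e,A=cal(n); d=A@np.linalg.solve(K,[uv[0],uv[1],1]); return e+d*(z-e[2])/d[2]
def proj(n,p):
    K,e,A=cal(n); q=K@(A.T@(np.array(p,float)-e)); return q[:2]/q[2]
E
python3 - <<'E'
from h import *
a=cv2.imread("pics/top0.png");b=cv2.imread("pics/scene0.png")
c1=cv2.resize(a[100:240,260:420],None,fx=4,fy=4,interpolation=cv2.INTER_CUBIC)[:560]
c2=cv2.resize(b[140:330,300:460],None,fx=3,fy=3,interpolation=cv2.INTER_CUBIC)
cv2.imwrite("pics/c1.png",c1);cv2.imwrite("pics/c2.png",c2)
print(cast("top",(287,124),135),cast("scene",(382,164),135),cast("scene",(377,203),0))
E
```

```text
[595.30767176  74.33002974 135.        ] [588.05965477  78.77601153 135.        ] [590.96634163  70.54438729   0.        ]
```

View pics/c1.png

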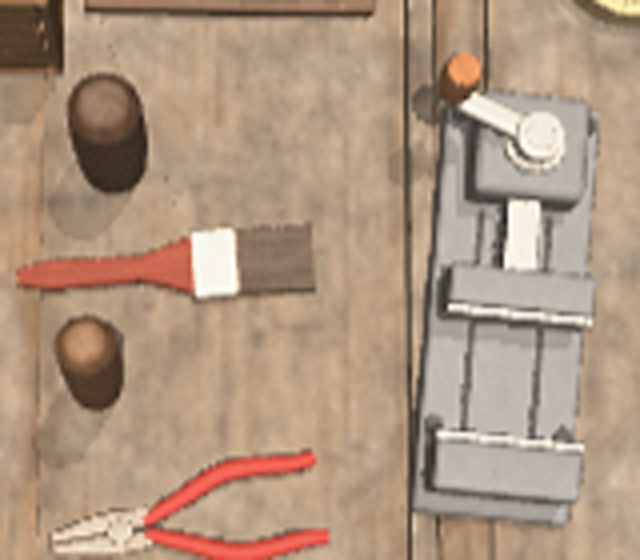

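View pics/c2.png

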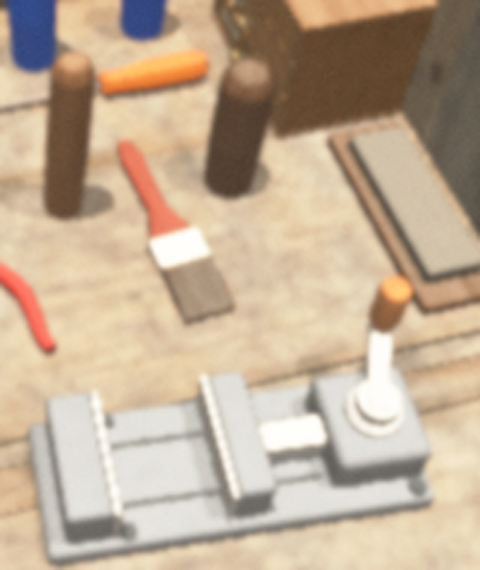

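Run:
```python
from h import *
np.set_printoptions(precision=1,suppress=True)
T=lambda u,v,z:cast("top",(u/4+260-.4,v/4+100-.4),z)
S=lambda u,v,z:cast("scene",(u/3+300-.33,v/3+140-.33),z)
for nm,t,s,z in [("fixL",(440,434),(95,393),65),("fixR",(582,446),(118,530),65),("movL",(447,310),(203,376),65),("movR",(590,323),(235,507),65),("shaft",(541,135),(378,393),88),("knobtop",(464,68),(396,290),128),("short top",(107,103),(249,80),125),("short top",(107,103),(249,80),135)]:
    print(nm,T(*t,z),S(*s,z))
# axes from masked silhouettes of short handle
for n,box in(("top",(275,112,302,152)),("scene",(365,152,395,210))):
    im=cv2.imread(f"pics/{n}0.png");x0,y0,x1,y1=box
    g=im[y0:y1,x0:x1].max(2); m=(g<115).astype(np.uint8)
    k,l,st,ce=cv2.connectedComponentsWithStats(m); i=1+st[1:,4].argmax(); print(n,st[i]+[x0,y0,0,0,0],ce[i]+[x0,y0])
```

```text
fixL [ 410.8 -124.2   65. ] [ 411.  -122.1   65. ]
fixR [ 404.3 -210.3   65. ] [ 398.6 -218.6   65. ]
movL [ 486.4 -129.1   65. ] [ 487.1 -128.1   65. ]
movR [ 479.4 -216.5   65. ] [ 475.3 -222.8   65. ]
shaft [ 589.9 -182.9   88. ] [ 588.5 -180.7   88. ]
knobtop [ 618.  -129.6  128. ] [ 614.9 -130.7  128. ]
short top [595.   76.2 125. ] [591.7  80.2 125. ]
short top [592.1  75.8 135. ] [586.8  71.3 135. ]
top [277 119  20  30 351] [287.1 135.7]
scene [369 152  26  54 713] [381.  181.7]
```

Run:
```python
from h import *
np.set_printoptions(precision=1,suppress=True)
print(cast("top",(108/4+259.6,132/4+99.6),66),cast("scene",(239/3+299.7,127/3+139.7),66),cast("scene",(381,181.7),66))
s=env.state()
Rt=R.from_euler("xyz",s["ee_rot"],degrees=True).as_matrix();print(Rt)
yaw=np.degrees(np.arctan2(.076,.997));print(yaw)
```

```text
[593.9  78.1  66. ] [593.2  83.8  66. ] [597.5  83.8  66. ]
[[ 1.   0.3 -0. ]
 [ 0.3 -1.   0. ]
 [ 0.  -0.  -1. ]]
4.359151628394255
```

Request:
apply_moves(deltas=[[0.588,-0.467,0,0.389,1],[0.588,-0.467,0,0.389,1],[0.588,-0.467,0,0.389,1],[0.588,-0.467,0,0.389,1],[0.588,-0.467,0,0.389,1]])

```text
time_s: 0.6
ee_pos: [314.8, -338.8, 213.7]
ee_rot: [-180.0, 0.0, -4.4]
force: [1.8, -0.6, -0.1]
gripper_width: 91.2
gripper_force: 0.0
```

Request:
apply_moves(deltas=[[0.2447,-0.4369,0,0,1],[0.2447,-0.4369,0,0,1],[0.2447,-0.4369,0,0,1],[0.2447,-0.4369,0,0,1],[0.2447,-0.4369,0,0,1]])

```text
time_s: 1.1
ee_pos: [453.3, -130.6, 213.9]
ee_rot: [180.0, 0.0, -4.4]
force: [1.7, -0.7, -0.1]
gripper_width: 91.2
gripper_force: 0.0
```

Request:
apply_moves(deltas=[[0.1227,-0.219,0,0,1],[0.1227,-0.219,0,0,1],[0.1227,-0.219,0,0,1],[0.1227,-0.219,0,0,1],[0.1227,-0.219,0,0,1]])

```text
time_s: 1.6
ee_pos: [591.7, 77.6, 213.5]
ee_rot: [180.0, 0.0, -4.3]
force: [1.2, -0.8, -0.4]
gripper_width: 91.2
gripper_force: 0.0
```

Run:
```python
from h import *
s=env.state();print(s["ee_pos"],s["ee_rot"],s["time_s"])
a=cams.grab_frame("scene")
c=cv2.resize(a[60:240,290:470],None,fx=3,fy=3,interpolation=cv2.INTER_CUBIC);cv2.imwrite("pics/c3.png",c)
p=s["ee_pos"];print((proj("scene",p)-[290,60])*3, (proj("scene",[p[0],p[1],125])-[290,60])*3)
```

```text
[591.71934042  77.59495944 213.52435775] [ 1.79972314e+02  3.85064795e-02 -4.34069179e+00] 1.6
[296.45666122 234.64111937] [279.18221354 321.31592913]
```

View pics/c3.png

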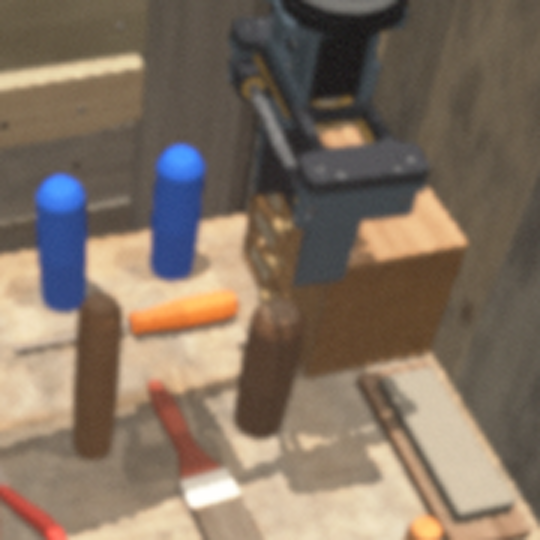

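The crop shows the short, thick handle standing right under the open fingers, with its dome at (279,305) close to the projected tool axis. The choice and the alignment both look right, so I'll descend and grip.

Request:
apply_moves(deltas=[[0.001,0,0.04,0,1],[0.001,0,0.08,0,1],[0.001,0,0.12,0,1],[0.001,0,0.1405,0,1],[0.001,0,0.1405,0,1]])

```text
time_s: 2.15
ee_pos: [589.1, 75.1, 69.7]
ee_rot: [179.9, 0.5, -4.4]
force: [-0.1, -0.1, -0.2]
gripper_width: 91.6
gripper_force: 0.0
```

Request:
apply_moves(deltas=[[0,0,0,0,-1],[0,0,0,0,-1],[0,0,0,0,-1],[0,0,0,0,-1],[0,0,0,0,-1]], grip_force=30)

```text
time_s: 2.65
ee_pos: [592.5, 75.6, 74.2]
ee_rot: [-180.0, -0.1, -4.4]
force: [-0.4, 1.0, -0.1]
gripper_width: 54.3
gripper_force: 0.0
```

Request:
apply_moves(deltas=[[0,0,0,0,-1],[0,0,0,0,-1],[0,0,0,0,-1],[0,0,0,0,-1],[0,0,0,0,-1]])

```text
time_s: 3.15
ee_pos: [592.5, 75.7, 73.9]
ee_rot: [-180.0, -0.1, -4.4]
force: [-0.2, 1.4, 3.8]
gripper_width: 44.0
gripper_force: 29.5
```

Request:
apply_moves(deltas=[[0,0,-0.03,0,-1],[0,0,-0.07,0,-1],[0,0,-0.11,0,-1],[0,0,-0.12,0,-1],[0,0,-0.12,0,-1]])

```text
time_s: 3.65
ee_pos: [592.5, 75.5, 194.1]
ee_rot: [-180.0, -0.1, -4.4]
force: [-0.5, -0.1, -2.8]
gripper_width: 43.8
gripper_force: 29.4
```

Request:
apply_moves(deltas=[[-0.01,0.02,0,0,-1],[-0.03,0.06,0,0,-1],[-0.05,0.1,0,0,-1],[-0.07,0.139,0,0,-1],[-0.09,0.178,0,0,-1]])

```text
time_s: 4.15
ee_pos: [485.9, -95.9, 190.3]
ee_rot: [-180.0, 0.4, -4.3]
force: [0.3, -0.7, -1.4]
gripper_width: 43.9
gripper_force: 29.4
```

Request:
apply_moves(deltas=[[-0.02,0.04,0,0,-1],[-0.034,0.068,0,0,-1],[-0.04,0.079,0,0,-1],[-0.04,0.079,0,0,-1],[-0.04,0.079,0,0,-1]])

```text
time_s: 4.65
ee_pos: [443.0, -169.9, 192.3]
ee_rot: [-179.9, 0.1, -4.4]
force: [0.1, 1.1, -2.2]
gripper_width: 43.5
gripper_force: 29.4
```

Run:
```python
from h import *
s=env.state();print(s["ee_pos"],s["ee_rot"],s["time_s"],s["force"])
a=cams.grab_frame("scene")
c=cv2.resize(a[130:340,290:470],None,fx=3,fy=3,interpolation=cv2.INTER_CUBIC)[:600];cv2.imwrite("pics/c4.png",c)
p=s["ee_pos"]
for z in(p[2]+19,p[2]-74):print((proj("scene",[p[0],p[1],z])-[290,130])*3)
```

```text
[ 442.97832598 -169.92868833  192.30782788] [-1.79917500e+02  9.26309150e-02 -4.37749971e+00] 4.65 [ 0.0666423   1.11379567 -2.20858198]
[210.4617082  356.25450837]
[196.7557295  435.35842086]
```

View pics/c4.png

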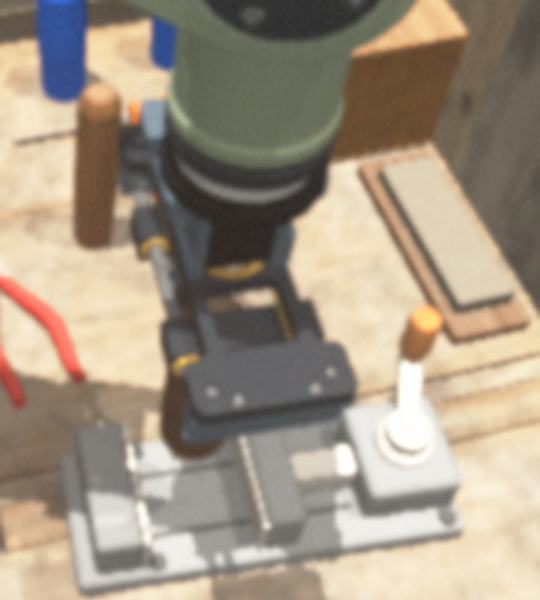

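The handle hangs over the gap, its lower end at about (192,440), within about 2 px of the prediction. The jaws are clear on both sides, so I'll lower it.

Request:
apply_moves(deltas=[[0,0,0.025,0,-1],[0,0,0.05,0,-1],[0,0,0.07,0,-1],[0,0,0.085,0,-1],[0,0,0.09,0,-1]])

```text
time_s: 5.2
ee_pos: [442.6, -169.1, 101.7]
ee_rot: [-179.9, 0.2, -4.2]
force: [0.1, 0.2, -2.0]
gripper_width: 43.3
gripper_force: 29.4
```

Request:
apply_moves(deltas=[[0,0,0.003,0,-1],[0,0,0.005,0,-1],[0,0,0.007,0,-1],[0,0,0.007,0,-1],[0,0,0.007,0,-1]])

```text
time_s: 5.7
ee_pos: [443.2, -170.9, 96.9]
ee_rot: [180.0, -0.0, -4.4]
force: [1.0, 0.5, -3.0]
gripper_width: 43.8
gripper_force: 29.4
```

Request:
apply_moves(deltas=[[0,0,0.001,0,-1],[0,0,0.002,0,-1],[0,0,0.003,0,-1],[0,0,0.003,0,-1],[0,0,0.003,0,-1]])

```text
time_s: 6.2
ee_pos: [443.1, -170.9, 93.8]
ee_rot: [180.0, -0.0, -4.4]
force: [0.1, 0.8, 2.4]
gripper_width: 43.4
gripper_force: 29.5
```

Force has turned upward to +2.4 N, so the handle is resting on the bed. I'll open slowly and back off.

Request:
apply_moves(deltas=[[0,0,0,0,0.1],[0,0,0,0,0.3],[0,0,0,0,0.6],[0,0,0,0,1],[0,0,0,0,1]])

```text
time_s: 6.7
ee_pos: [443.0, -170.8, 93.4]
ee_rot: [180.0, -0.0, -4.4]
force: [0.4, 0.4, 0.7]
gripper_width: 79.0
gripper_force: 0.0
```

Request:
apply_moves(deltas=[[0,0,0,0,1],[0,0,0,0,1],[0,0,0,0,1],[0,0,0,0,1],[0,0,0,0,1]])

```text
time_s: 7.2
ee_pos: [443.0, -170.8, 93.5]
ee_rot: [180.0, -0.0, -4.4]
force: [-0.6, 0.8, 0.6]
gripper_width: 91.3
gripper_force: 0.0
```

Request:
apply_moves(deltas=[[0,0,-0.02,0,1],[0,0,-0.06,0,1],[0,0,-0.1,0,1],[0,0,-0.11,0,1],[0,0,-0.11,0,1]])

```text
time_s: 7.7
ee_pos: [443.9, -171.2, 205.1]
ee_rot: [179.9, -0.2, -4.4]
force: [-0.5, 0.0, -0.6]
gripper_width: 91.0
gripper_force: 0.0
```

Request:
apply_moves(deltas=[[0.034,-0.011,0,-0.14,1],[0.068,-0.022,0,-0.29,1],[0.101,-0.033,0,-0.44,1],[0.135,-0.044,0,-0.59,1],[0.169,-0.054,0,-0.74,1]])

```text
time_s: 8.2
ee_pos: [615.8, -129.0, 200.8]
ee_rot: [-179.8, 0.2, 38.4]
force: [-0.4, 0.6, 0.4]
gripper_width: 91.2
gripper_force: 0.0
```

Request:
apply_moves(deltas=[[0,0,0,-0.14,1],[0,0,0,-0.29,1],[0,0,0,-0.44,1],[0,0,0,-0.59,1],[0,0,0,-0.74,1]])

```text
time_s: 8.7
ee_pos: [614.5, -129.5, 200.7]
ee_rot: [-179.7, -0.0, 80.8]
force: [-0.8, 0.7, 0.6]
gripper_width: 91.3
gripper_force: 0.0
```

Run:
```python
from h import *
s=env.state();print(s["ee_pos"],s["ee_rot"],s["time_s"],s["qpos"])
a=cams.grab_frame("scene");b=cams.grab_frame("top")
c=cv2.resize(a[130:330,290:470],None,fx=3,fy=3,interpolation=cv2.INTER_CUBIC)
d=cv2.resize(b[80:240,350:430],None,fx=3,fy=3,interpolation=cv2.INTER_CUBIC)
d=cv2.copyMakeBorder(d,0,600-d.shape[0],0,0,cv2.BORDER_CONSTANT)
cv2.imwrite("pics/c5.png",np.hstack([c,d]))
for n,i in(("scene",a),("top",b)):
    h=cv2.cvtColor(i,cv2.COLOR_BGR2HSV);m=cv2.inRange(h,(4,120,80),(20,255,255))
    k,l,st,ce=cv2.connectedComponentsWithStats(m)
    for j in range(1,k):
        if 8<st[j,4]<300:
            p=cast(n,ce[j],112)
            if abs(p[0]-615)<60 and abs(p[1]+130)<60: print(n,st[j],p)
```

```text
[ 614.48048884 -129.46695126  200.65233328] [-1.79731366e+02 -1.39100663e-02  8.07892318e+01] 8.7 [-1.29452013e+01  2.37096441e+01  8.32640915e+01 -3.77554302e-03
  7.32952337e+01 -3.73337192e+00]
scene [425 232  13  18 149] [ 616.7583131 -129.7053921  112.       ]
```

View pics/c5.png

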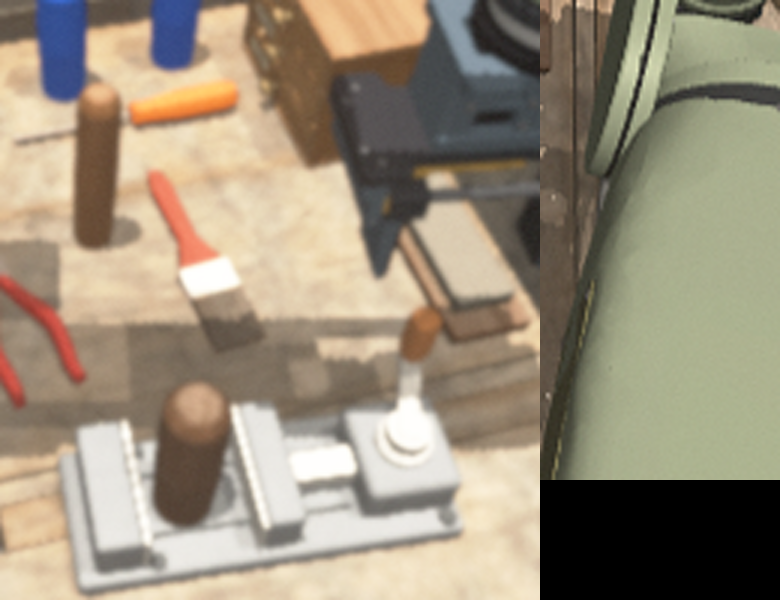

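The crop shows the short handle standing upright and free between the jaws at (190,455). The knob is at (420,333), which casts to about (617,-130). I'll take hold of the knob next.

Request:
apply_moves(deltas=[[0,0.002,0.03,0,1],[0,0.002,0.06,0,1],[0,0.002,0.09,0,1],[0,0.002,0.107,0,1],[0,0.002,0.107,0,1]])

```text
time_s: 9.3
ee_pos: [614.7, -129.5, 92.2]
ee_rot: [-179.5, -0.0, 80.3]
force: [-0.4, -0.0, 0.3]
gripper_width: 91.2
gripper_force: 0.0
```

Request:
apply_moves(deltas=[[0,0,0,0,-1],[0,0,0,0,-1],[0,0,0,0,-1],[0,0,0,0,-1],[0,0,0,0,-1]], grip_force=40)

```text
time_s: 9.8
ee_pos: [617.8, -130.2, 97.1]
ee_rot: [179.9, 0.0, 80.4]
force: [0.5, -0.4, 0.0]
gripper_width: 54.1
gripper_force: 0.0
```

Request:
apply_moves(deltas=[[0,0,0,0,-1],[0,0,0,0,-1],[0,0,0,0,-1],[0,0,0,0,-1],[0,0,0,0,-1]])

```text
time_s: 10.3
ee_pos: [618.0, -130.2, 96.5]
ee_rot: [179.9, 0.0, 80.4]
force: [1.1, -0.3, -1.5]
gripper_width: 21.7
gripper_force: 40.0
```

Request:
apply_moves(deltas=[[0,0,0,0,-1],[0,0,0,0,-1],[0,0,0,0,-1]])

```text
time_s: 10.6
ee_pos: [618.0, -130.2, 96.5]
ee_rot: [179.9, 0.0, 80.4]
force: [2.1, 0.9, -0.6]
gripper_width: 21.9
gripper_force: 40.0
```

```bash
cat > arc.py <<'E'
import sys
from h import *
s=env.state();p=s["ee_pos"][:2];c=np.array([589.3,-182.]);yw=np.radians(80.4)
a0=np.degrees(np.arctan2(*(p-c)[::-1]));print("ang",a0,"r",np.hypot(*(p-c)))
X=np.array([np.cos(yw),np.sin(yw)]);Y=np.array([np.sin(yw),-np.cos(yw)])
for a in np.arange(a0-8,a0-8*19,-8):
    d=c+60*np.array([np.cos(np.radians(a)),np.sin(np.radians(a))])-p; print(round(a),np.round([d@X,d@Y],1),end="; ")
E
python3 arc.py
```

```text
ang 61.01436232196544 r 59.22362794028238
53 [-2.6  7.9]; 45 [-6.9 15.1]; 37 [-12.3  21.6]; 29 [-18.4  27.2]; 21 [-25.3  32. ]; 13 [-32.8  35.7]; 5 [-40.7  38.4]; -3 [-49.   39.9]; -11 [-57.3  40.3]; -19 [-65.7  39.5]; -27 [-73.8  37.6]; -35 [-81.6  34.5]; -43 [-88.9  30.4]; -51 [-95.5  25.4]; -59 [-101.4   19.4]; -67 [-106.4   12.7]; -75 [-110.4    5.3]; -83 [-113.4   -2.5];
```

Request:
apply_moves(deltas=[[-0.0026,0.0079,0,0,-1],[-0.0069,0.0151,0,0,-1],[-0.0123,0.0216,0,0,-1],[-0.0184,0.0272,0,0,-1],[-0.0253,0.032,0,0,-1]])

```text
time_s: 11.1
ee_pos: [646.8, -160.4, 96.5]
ee_rot: [179.8, -0.1, 80.4]
force: [2.9, 5.0, 1.1]
gripper_width: 22.2
gripper_force: 40.0
```

Request:
apply_moves(deltas=[[-0.0075,0.0037,0,0,-1],[-0.0154,0.0064,0,0,-1],[-0.0237,0.0079,0,0,-1],[-0.032,0.0083,0,0,-1],[-0.0404,0.0075,0,0,-1]])

```text
time_s: 11.6
ee_pos: [648.8, -202.9, 96.6]
ee_rot: [179.6, 0.0, 80.4]
force: [5.7, 2.4, -2.0]
gripper_width: 22.0
gripper_force: 40.0
```

```bash
python3 arc.py; python3 -c "
from h import *
s=env.state();print(s['ee_pos'],s['ee_rot'],s['force'],s['time_s'],s['gripper_width'])"
```

```text
ang -19.394464896363186 r 63.06049149177909
-27 [-7.6 -5. ]; -35 [-15.4  -8.1]; -43 [-22.6 -12.3]; -51 [-29.3 -17.4]; -59 [-35.1 -23.4]; -67 [-40.  -30.2]; -75 [-44.  -37.5]; -83 [-46.9 -45.4]; -91 [-48.7 -53.6]; -99 [-49.3 -61.9]; -107 [-48.7 -70.3]; -115 [-47.  -78.5]; -123 [-44.2 -86.3]; -131 [-40.3 -93.8]; -139 [ -35.4 -100.5]; -147 [ -29.6 -106.6]; -155 [ -23.  -111.8]; -163 [ -15.8 -116. ]; [ 648.78210765 -202.94049801   96.63009171] [1.79620956e+02 3.21961683e-02 8.04185576e+01] [ 5.67838994  2.38331217 -1.98141539] 11.6 21.979965129690697
```

```bash
sed -i 's/\[589.3,-182.\]/[591.8,-184.2]/; s/-8\*19/-8*11/' arc.py; python3 arc.py
```

```text
ang -18.205203204521695 r 59.9847218689147
-26 [-8.2 -1.8]; -34 [-16.   -4.8]; -42 [-23.4  -8.8]; -50 [-30.1 -13.8]; -58 [-36.  -19.6]; -66 [-41.1 -26.3]; -74 [-45.2 -33.6]; -82 [-48.3 -41.4]; -90 [-50.2 -49.5]; -98 [-51.  -57.8];
```

Request:
apply_moves(deltas=[[-0.0082,-0.0018,0,0,-1],[-0.016,-0.0048,0,0,-1],[-0.0234,-0.0088,0,0,-1],[-0.0301,-0.0138,0,0,-1],[-0.0301,-0.0138,0,0,-1]])

```text
time_s: 12.1
ee_pos: [627.9, -231.9, 96.6]
ee_rot: [179.8, 0.2, 80.4]
force: [3.1, -5.4, -1.2]
gripper_width: 21.6
gripper_force: 40.0
```

```bash
sed -i 's/-8/-4/g; s/-4\*11/-4*12/; s/184/184/' arc.py; grep -n "c=np\|arange" arc.py; python3 arc.py
```

```text
3:s=env.state();p=s["ee_pos"][:2];c=np.array([591.8,-184.2]);yw=np.radians(80.4)
6:for a in np.arange(a0-4,a0-4*12,-4):
ang -52.877153664551386 r 59.8715011081195
-57 [-3.  -2.9]; -61 [-5.8 -6.1]; -65 [-8.3 -9.4]; -69 [-10.5 -12.9]; -73 [-12.5 -16.6]; -77 [-14.3 -20.4]; -81 [-15.8 -24.3]; -85 [-17.  -28.3]; -89 [-17.9 -32.4]; -93 [-18.5 -36.6]; -97 [-18.9 -40.7];
```

Request:
apply_moves(deltas=[[-0.003,-0.0029,0,0,-1],[-0.0058,-0.0061,0,0,-1],[-0.0083,-0.0094,0,0,-1],[-0.0095,-0.0112,0,0,-1],[-0.0095,-0.0112,0,0,-1]], grip_force=55)

```text
time_s: 12.6
ee_pos: [615.8, -239.0, 96.6]
ee_rot: [179.8, 0.2, 80.4]
force: [4.0, -4.9, -2.7]
gripper_width: 21.6
gripper_force: 55.0
```

```bash
python3 arc.py; python3 -c "
from h import *
s=env.state();print(s['ee_pos'],s['force'],s['torque'])"
```

```text
ang -66.3474127606913 r 59.85705842956382
-70 [-2.3 -3.5]; -74 [-4.2 -7.2]; -78 [ -5.9 -11.1]; -82 [ -7.2 -15. ]; -86 [ -8.3 -19.1]; -90 [ -9.2 -23.2]; -94 [ -9.7 -27.3]; -98 [ -9.9 -31.5]; -102 [ -9.9 -35.7]; -106 [ -9.5 -39.9]; -110 [ -8.9 -44. ]; [ 615.8140485  -239.02875996   96.6318376 ] [ 4.02928533 -4.88394529 -2.70338628] [-0.90121835 -0.81301565  0.04330702]
```

Request:
apply_moves(deltas=[[-0.0012,-0.0017,0,0,-1],[-0.0023,-0.0035,0,0,-1],[-0.0033,-0.0053,0,0,-1],[-0.0042,-0.0072,0,0,-1],[-0.0042,-0.0072,0,0,-1]])

```text
time_s: 13.1
ee_pos: [607.8, -241.9, 96.6]
ee_rot: [179.8, 0.2, 80.5]
force: [3.1, -5.0, -2.2]
gripper_width: 21.5
gripper_force: 55.0
```

```bash
python3 arc.py
```

```text
ang -74.50842826251373 r 59.84615340434746
-79 [-1.8 -3.8]; -83 [-3.2 -7.7]; -87 [ -4.2 -11.8]; -91 [ -5.  -15.9]; -95 [ -5.6 -20.1]; -99 [ -5.8 -24.2]; -103 [ -5.7 -28.4]; -107 [ -5.4 -32.6]; -111 [ -4.7 -36.7]; -115 [ -3.8 -40.8]; -119 [ -2.6 -44.8];
```

Request:
apply_moves(deltas=[[-0.0009,-0.0019,0,0,-1],[-0.0016,-0.0039,0,0,-1],[-0.0023,-0.0058,0,0,-1],[-0.003,-0.0078,0,0,-1],[-0.003,-0.0078,0,0,-1]])

```text
time_s: 13.6
ee_pos: [599.3, -243.6, 96.6]
ee_rot: [179.8, 0.2, 80.5]
force: [2.6, -5.1, -1.3]
gripper_width: 21.4
gripper_force: 55.0
```

Run:
```python
from h import *
a=cams.grab_frame("scene")
cv2.imwrite("pics/c6.png",cv2.resize(a[190:340,300:470],None,fx=4,fy=4,interpolation=cv2.INTER_CUBIC))
```

```text
(no output)
```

View pics/c6.png

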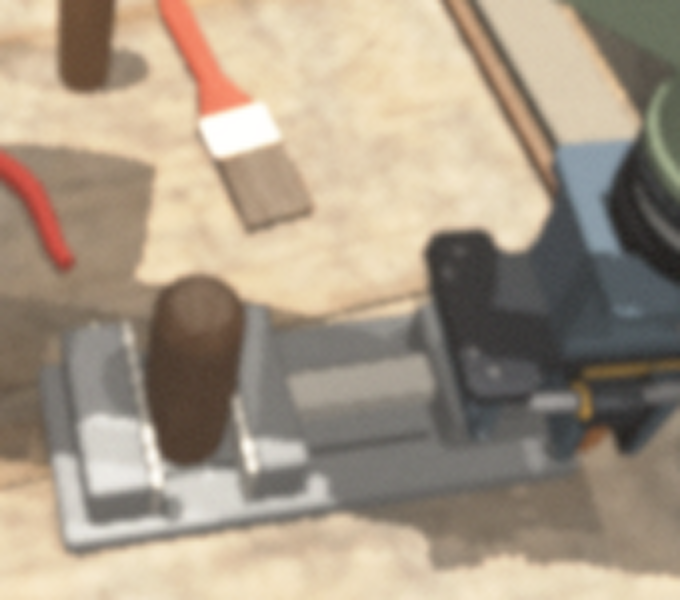

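The handle is upright at (195,370), with the jaw faces almost on it from both sides. I'll keep turning.

Request:
apply_moves(deltas=[[-0.0004,-0.002,0,0,-1],[-0.0008,-0.004,0,0,-1],[-0.0008,-0.004,0,0,-1]])

```text
time_s: 13.95
ee_pos: [595.1, -243.9, 96.6]
ee_rot: [179.8, 0.3, 80.5]
force: [4.1, -5.3, -3.3]
gripper_width: 21.6
gripper_force: 55.0
```

Request:
apply_moves(deltas=[[-0.0003,-0.002,0,0,-1],[-0.0006,-0.004,0,0,-1],[-0.0006,-0.004,0,0,-1]])

```text
time_s: 14.25
ee_pos: [592.4, -244.0, 96.7]
ee_rot: [179.7, 0.3, 80.5]
force: [5.5, -6.0, -4.1]
gripper_width: 21.8
gripper_force: 55.0
```

Request:
apply_moves(deltas=[[-0.0002,-0.001,0,0,-1],[-0.0004,-0.002,0,0,-1],[-0.0005,-0.003,0,0,-1],[-0.0005,-0.003,0,0,-1]])

```text
time_s: 14.65
ee_pos: [591.3, -244.0, 96.7]
ee_rot: [179.4, 0.2, 80.4]
force: [10.5, -4.9, -6.2]
gripper_width: 21.6
gripper_force: 55.0
```

Request:
apply_moves(deltas=[[0,-0.001,0,0,-1],[0,-0.002,0,0,-1],[0,-0.003,0,0,-1],[0,-0.003,0,0,-1]])

```text
time_s: 15.05
ee_pos: [590.1, -243.9, 96.8]
ee_rot: [179.2, 0.3, 80.4]
force: [14.6, -6.0, -8.1]
gripper_width: 21.6
gripper_force: 55.0
```

Request:
apply_moves(deltas=[[0,-0.001,0,0,-1],[0,-0.002,0,0,-1],[0,-0.003,0,0,-1],[0,-0.003,0,0,-1],[0,-0.003,0,0,-1]])

```text
time_s: 15.55
ee_pos: [589.1, -243.8, 96.9]
ee_rot: [179.0, 0.3, 80.4]
force: [18.9, -7.2, -11.6]
gripper_width: 21.4
gripper_force: 55.0
```

Run:
```python
from h import *
a=cams.grab_frame("scene")
cv2.imwrite("pics/c7.png",cv2.resize(a[240:320,300:380],None,fx=7,fy=7,interpolation=cv2.INTER_CUBIC))
```

```text
(no output)
```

View pics/c7.png

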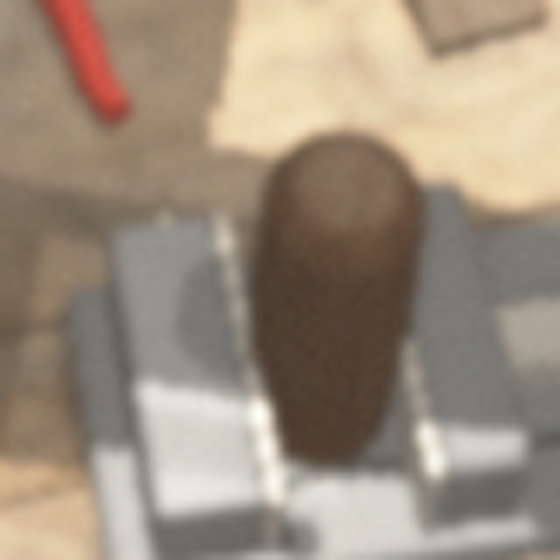

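The handle is upright and touches both jaw faces, at about (255,390) and (410,390), with about 19 N on the crank. I'll release it and rise.

Request:
apply_moves(deltas=[[0,0,0,0,1],[0,0,0,0,1],[0,0,0,0,1],[0,0,0,0,1],[0,0,0,0,1]])

```text
time_s: 16.1
ee_pos: [580.4, -240.1, 96.2]
ee_rot: [-179.9, 0.0, 80.4]
force: [0.7, -0.1, 1.2]
gripper_width: 58.7
gripper_force: 0.0
```

Request:
apply_moves(deltas=[[0,0.008,0,0,1],[0,0.008,0,0,1],[0,0.008,0,0,1],[0,0.008,0,0,1],[0,0.008,0,0,1]])

```text
time_s: 16.6
ee_pos: [589.0, -241.3, 96.5]
ee_rot: [-180.0, 0.0, 80.4]
force: [0.7, 0.0, 0.6]
gripper_width: 91.1
gripper_force: 0.0
```

Request:
apply_moves(deltas=[[0,0,-0.03,0,1],[0,0,-0.07,0,1],[0,0,-0.11,0,1],[0,0,-0.13,0,1],[0,0,-0.13,0,1]])

```text
time_s: 17.1
ee_pos: [590.7, -242.1, 230.5]
ee_rot: [179.6, 0.1, 80.4]
force: [0.2, 0.2, 0.8]
gripper_width: 91.3
gripper_force: 0.0
```

Run:
```python
from h import *
s=env.state();print(s["ee_pos"],s["time_s"],s["force"],s["gripper_width"])
a=cams.grab_frame("scene")
cv2.imwrite("pics/c8.png",cv2.resize(a[200:340,300:470],None,fx=4,fy=4,interpolation=cv2.INTER_CUBIC))
```

```text
[ 590.74165272 -242.06835736  230.50922866] 17.1 [0.2199572  0.19875304 0.84682928] 91.328627818446
```

View pics/c8.png

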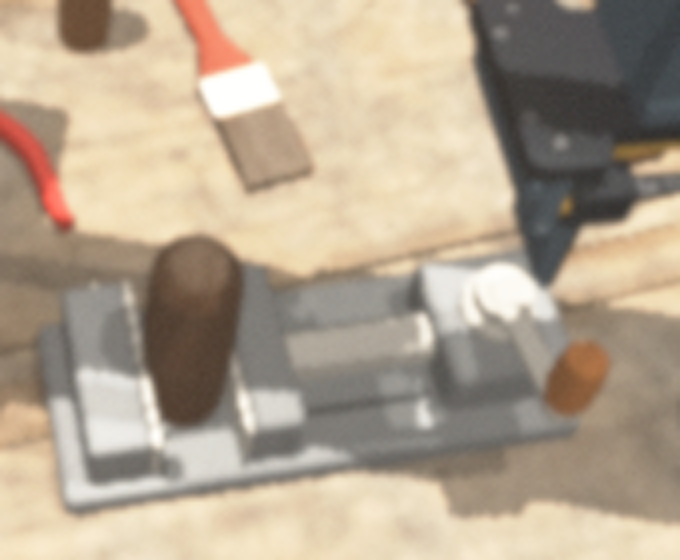

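Run:
```python
from h import *
np.set_printoptions(precision=1,suppress=True)
y=np.array([-.997,.076]);o=np.array([591.8,-184.2])+118*y;print("o",o)
S=lambda u,v,z:cast("scene",(u/4+299.6,v/4+199.6),z)
V=lambda p:np.array([(p[:2]-o)@[.076,.997],(p[:2]-o)@y])
for nm,u,v,z in[("knob top",588,352,128),("knob mid",578,375,106),("handle mid",191,330,87),("handle base",186,408,20),("dome",197,265,140),("fix a",128,290,65),("fix b",157,435,65),("mov a",233,362,65),("mov b",250,432,65)]:
    p=S(u,v,z);print(nm,p,V(p))
```

```text
o [ 474.2 -175.2]
knob top [ 592.2 -239.5  128. ] [ -55.1 -122.6]
knob mid [ 593.1 -240.6  106. ] [ -56.1 -123.6]
handle mid [ 430.4 -165.1   87. ] [ 6.7 44.4]
handle base [ 429.1 -175.3   20. ] [-3.5 44.9]
dome [ 431.5 -159.2  140. ] [12.7 43.7]
fix a [ 410.6 -125.4   65. ] [44.9 67.1]
fix b [ 402.8 -203.4   65. ] [-33.5  69. ]
mov a [ 450.1 -176.6   65. ] [-3.2 23.9]
mov b [ 446.5 -213.1   65. ] [-39.9  24.7]
```

Run:
```python
from h import *
S=lambda u,v,z:cast("scene",(u/4+299.6,v/4+199.6),z)
print("base Y",S(186,425,20)[1]+20, S(186,425,20)[1]+21)
for r in(18,23):
    a=S(197,237,155-r);b=S(197,237,100-r);t=np.hypot(1,(b[1]-a[1])/55);print("top Y",a[1]-r*t)
# jaw front x-check of the earlier free-standing spot
print(env.state()["force"])
```

```text
base Y -164.14979971437924 -163.14979971437924
top Y -163.97696559760647
top Y -166.9547090128999
[-0.49483456 -0.10847627 -0.52195432]
```

The base and top Y values agree to within 3 mm, so the handle stands vertical. It has been moved up against the fixed jaw and is clamped with a gap of about 44 mm, which is above the 40 mm travel limit. The robot is clear, so I'm handing in.

```bash
python3 -c "
from workcell import env
print(env.job_done())"
```

```text
the job is handed in; nothing more can be done
None
```

I stood the short handle upright on the vise bed, released it, and turned the crank clockwise until the sliding jaw clamped it against the fixed jaw at about 19 N. I then let go and handed the job in at about 17 s; the judge's result was not shown.

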